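Nest two returned soap dishes with a separator board between

TASK

Pack the second ivory ceramic soap dish for restock: take the brown board separator off its grey stand and lay it flat on top of the ivory dish already in the blue tray, then set the loose ivory dish upright on the separator, both centred over the packed dish and lined up lengthwise with it. Set them down rather than dropping them, do not let the two dishes touch each other, leave the packed dish in its place, and let go of everything at the end.

Things in the scene. Friction and masses are not known exactly. Their poses are not given: they have to be found in the camera images.
- dish_packed: Ivory ceramic soap dish standing in a shallow blue tray (tray 170 x 120 mm, floor 4 mm thick, walls 15 mm high, fixed to the counter, long side along the dish within about 6 degrees). The dish is a flat-bottomed rectangle 110 mm long (its x) by 56 mm wide (its y) by 22 mm high, with a flat 7 mm wide rim all round a shallow recess. Origin: centre of its underside, z up. It is loose, 0.22 kg or so. The separator goes on its rim.
- separator: Brown cardboard-coloured stiff board, flat, 120 mm long (its x) by 64 mm wide (its y) by 8 mm thick, about 40 g, lying loose on a fixed grey stand. The stand's block is 36 mm wide, 90 mm long and its top is 30 mm above the counter (on a 6 mm high, 55 mm wide foot), so the board's long edges overhang it by about 14 mm and can be gripped across the 64 mm. Origin: centre of its underside, z up.
- dish_loose: The other ivory ceramic soap dish, same shape as the packed one: 110 mm long (its x) by 56 mm wide (its y) by 22 mm high, flat bottom, rim up, about 0.22 kg, standing directly on the black counter among other returns (a purple holder 95 mm tall and 72 mm across, a small chrome aerator, a bamboo spoon rest, all to be left out of the stack). Can be gripped across the 56 mm. Origin: centre of its underside, z up.
Mind the look-alikes: they are no part of the job. Leave any turquoise or yellow look-alike of the dish_loose alone.

How it is judged:
By the outcome, as a careful person would: the job done as asked, in the order asked, and still so for the second after the job is handed in, with the robot touching nothing.
It also fails if it takes over 70 s, if anything falls off the work surface, if the arm or the gripper's body presses on something with over 40 N, if the wrist force passes 120 N, or if a joint passes its speed limit or range.

ROBOT

A 6-joint arm with a two-finger parallel gripper is mounted at the origin on the work surface. World frame = base frame: x ahead of the robot, y to its left, z up, the work surface at z = 0. Lengths are in m, angles in rad, forces in N, time in s.
With the tool pointing down it reaches from about 0.375 to 0.9 m from the base axis. Payload 3.1 kg.
Tool frame: the origin (TCP) lies between the finger pads; the fingertips stand 22 mm ahead of it and the grasp point (between the pads) lies 3 mm ahead of it; z points along the fingers, y is the direction in which the jaws open and shut (so a half turn about z gives the same grasp; the last joint's range is limited). The gripper opens to 87 mm and grips with 3 to 60 N. Pads are 19 mm wide; open, the fingers measure 117 mm over their backs; the gripper's body (75 mm by 190 mm) begins 51 mm behind the grasp point.
Start: joints at [1.123, 0.527, 1.433, -0, 1.181, -0.178], TCP at [0.166, 0.603, 0.245] pointing down, gripper open.
Joint ranges: [-3.08, 3.08], [-0.75, 2.2], [0.22, 2.44], [-1.43, 4.57], [0, 2.65], [-2.85, 2.85]. Speed limits (rad/s): [2.79, 2.79, 3.14, 3.14, 3.14, 3.14].

INTERFACE

Orientations are given as a unit quaternion [x, y, z, w].
In Python, from rig import get_obs, camera, get_calibration, hand_in, search_frame gives the robot as it stands.
- The arm moves only by the shell command python3 -m jog 'ROWS' [FORCE]. ROWS is JSON, a list of rows, each an object with "grip": the closure in counts, from 0 (fully open) to 255 (shut); "travel": the shift along the world's x, y, z in cm, a list of three; "twist": the turn about the world's z in degrees. A call has 1 to 8 rows; each row shifts and turns the commanded pose from where the row before left it; what a row does not reach is not made up. A row lasts 1/10 s, in which the tool goes at most 50 mm and 8.59 degrees, less where a joint would pass 70% of its speed; a pose out of reach is approached as far as the arm can. A call is refused whole if a number of a shift passes 5 or a number of a turn 8.59, either way. A call with a gripper value outside its range is refused whole. The fingers move at their own pace and stop on an object; FORCE is the grip in N (left out, the last holds). Time passes only in rows, so rows that do not move let the fingers close. It gives the time, the measured TCP pose, the force and the opening at its end, in the units of the state.
- get_obs(): the state, without advancing time (a new reading comes with each control period).
- camera(name): name is "scene" or "top"; returns the picture (480x640x3 uint8, red, green, blue); there is no depth.
- get_calibration(name): a dict with "fx", "fy", "cx", "cy" (pixels), "k1" (the pictures are not rectified: a ray, as slopes to the right and down, at radius r is drawn at 1 + k1 r^2 times it, then the intrinsics apply), "R" (3x3) and "t" (3): a world point X has camera coordinates R X + t. Camera axes: x right, y down, z forward; pixel columns grow to the right and rows downward; lengths in m; the calibration is good to about 2 mm. A picture is of the moment at which its call begins. get_calibration takes no time and is no camera call.
- hand_in(): hands the job in, once; it reports no verdict.
Trained networks look in the newest picture that a camera, given by its name, has taken for a name from the list of things; names that differ only in an ending like _2 or _b are one class to them, and where a whole thing is asked for, a point or a joint stands for the part that bears it (a point fixed in the world has none). Each returns a list of dicts, best first, with "p" (0 to 1); they miss things now and then, are a little off and sometimes report something else, mostly with a low value. They report only what shows in the picture. A call takes as long as a camera call. They do not tell look-alikes from the thing itself.
- search_frame(target, camera): "at" ([x, y, z] in m, in world coordinates, good to about 4 mm: the middle of the surface that is visible of it).
The state is a dict: "time": time; "q": joint angles; "joint_velocities": joint speeds; "joint_torque": joint torques, N m; "position": TCP position; "tool_rot": TCP orientation; "ft_force": force on the tool from outside, world axes, zero at the start; "moment": the same for the moment, N m; "grip_width": finger opening in m.
Only numpy, scipy, OpenCV 4.12 (cv2) and the standard library are available. Lean on these libraries where they do the work, as an engineer would, in place of code of your own. Each camera call takes 0.05 s, during which the arm holds its last target. There are 200 camera calls.

## Working session

There is one attempt and no reset: what is moved stays moved. The work goes in short steps, Python scripts to look and compute and a shell command to move; the robot and the scene stay as the last step left them, time stands still between calls to the robot, and variables do not carry over. Pictures are saved under pics/ and viewed, about 8 in all and at most 12, crops included, and the job is handed in when it is done.

```bash
ls; mkdir -p pics; python3 - <<'E'
from rig import *
import cv2
for c in ("scene","top"):
    im=camera(c); cv2.imwrite(f"pics/{c}0.png",im[:,:,::-1])
    for n in ("dish_packed","separator","dish_loose"):
        print(c,n,[([round(v,3) for v in d["at"]],round(d["p"],2)) for d in search_frame(n,c)])
    k=get_calibration(c); print({a:(k[a] if not hasattr(k[a],'tolist') else k[a].tolist()) for a in k})
print(get_obs())
E
```

```text
pics
scene dish_packed [([0.462, 0.039, 0.022], 0.98)]
scene separator [([0.461, -0.238, 0.037], 0.84)]
scene dish_loose [([0.653, -0.217, 0.017], 0.94), ([0.677, -0.353, 0.013], 0.76), ([0.806, -0.168, 0.01], 0.58)]
{'fx': 436.34371178116356, 'fy': 436.34371178116356, 'cx': 315.0710216611832, 'cy': 237.25448357422727, 'k1': 0.013133353810130926, 'R': [[-0.7396747420898484, 0.6728039256015468, -0.014702163428040173], [0.3778331685258537, 0.39710964552076483, -0.8363886812936235], [-0.5568872171957534, -0.6242105471149308, -0.5479396136386279]], 't': [0.45037577518505884, -0.16394346327828516, 1.2072326520759935]}
top dish_packed [([0.454, 0.036, 0.013], 0.7)]
top separator [([0.459, -0.239, 0.036], 0.57)]
top dish_loose [([0.672, -0.361, 0.01], 0.88), ([0.812, -0.173, 0.012], 0.88), ([0.652, -0.223, 0.013], 0.75)]
{'fx': 564.6416419124146, 'fy': 564.6416419124146, 'cx': 313.5712095181444, 'cy': 237.58370945934507, 'k1': -0.044611005184009095, 'R': [[0.022034436104262013, -0.9995946521943518, 0.01802817045681664], [-0.9906613502877217, -0.024257341990290286, -0.1341703037399625], [0.13455323359798857, -0.014903444703119563, -0.9907942847353863]], 't': [-0.05995173826374322, 0.6012258202843964, 1.0861187291341459]}
{'time': 0.4, 'q': array([ 1.12348403e+00,  5.27662777e-01,  1.43285304e+00,  1.90211199e-05,
        1.18140806e+00, -1.78501164e-01]), 'joint_velocities': array([ 0.00070747, -0.00085181, -0.00086272, -0.0005707 , -0.00171179,
       -0.00024899]), 'joint_torque': array([-5.15855118e-04, -4.39504302e+01, -1.76655811e+01,  6.32552686e-02,
        5.29623823e-02, -7.38315657e-05]), 'position': array([0.16591012, 0.6024631 , 0.24439947]), 'tool_rot': array([ 1.34004840e-01,  9.90980663e-01, -1.54861561e-04, -5.93502357e-05]), 'ft_force': array([-0.66702445,  0.7495402 ,  0.09451505]), 'moment': array([-0.01744061, -0.00815944,  0.03875335]), 'grip_width': 0.08692374959671205}
```

View pics/top0.png

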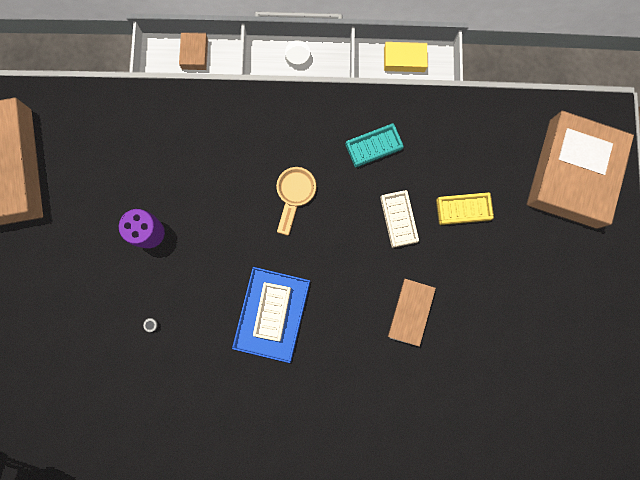

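View pics/scene0.png

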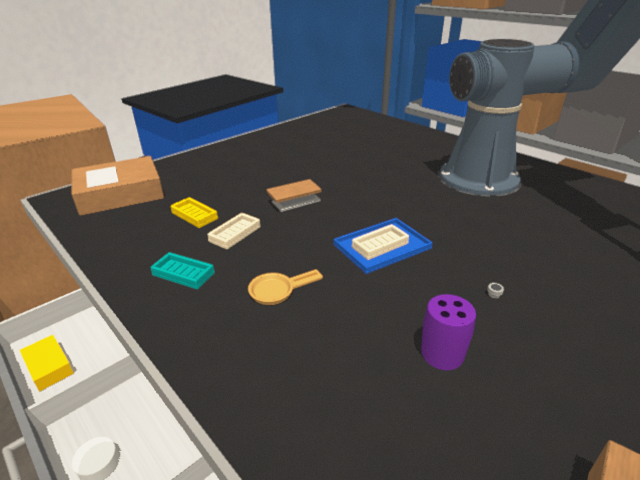

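Candidates for the loose dish (top image): ivory at (400,219), turquoise at (375,146), yellow at (465,208), and the packed ivory dish in the tray at (272,312). I choose the ivory one at (400,219). The separator is at (412,313); the brown boxes at the edges are not it. Next I fit box outlines and check them in a crop.

```bash
cat > fit.py <<'E'
from rig import *
import cv2, numpy as np
from scipy.optimize import minimize
S=8
def proj(c,P):
    k=get_calibration(c); X=np.asarray(P)@np.array(k["R"]).T+np.array(k["t"])
    s=X[:,:2]/X[:,2:]; s=s*(1+k["k1"]*(s**2).sum(1,keepdims=True))
    return s*[k["fx"],k["fy"]]+[k["cx"],k["cy"]]
def box(p,L,W,z0,z1):
    x,y,a=p; c,s=np.cos(a),np.sin(a)
    return np.array([[x+c*u-s*v,y+s*u+c*v,z] for z in(z0,z1) for u in(-L/2,L/2) for v in(-W/2,W/2)])
def mask(im,kind):
    h=cv2.cvtColor(im,cv2.COLOR_RGB2HSV).astype(int); H,Sa,V=h[...,0],h[...,1],h[...,2]
    m=(V>90)&(Sa<95)&(H<45) if kind=="ivory" else (V>50)&(Sa>80)&(H<20)
    return m.astype(np.uint8)
def fit(c,im,kind,p0,L,W,z0,z1):
    m=mask(im,kind); uv=proj(c,[[p0[0],p0[1],(z0+z1)/2]])[0].astype(int)
    x0,y0=uv-60; m=m[y0:y0+120,x0:x0+120]
    cs,_=cv2.findContours(m,cv2.RETR_EXTERNAL,cv2.CHAIN_APPROX_NONE)
    cs=max(cs,key=lambda q:cv2.contourArea(q)-30*abs(cv2.pointPolygonTest(q,(60,60),True)) if cv2.pointPolygonTest(q,(60,60),False)<0 else 1e5)
    M=cv2.drawContours(np.zeros_like(m),[cs],-1,1,-1)
    M=cv2.resize(M.astype(np.float32),None,fx=S,fy=S,interpolation=cv2.INTER_LINEAR)>.5
    def hull(p): return cv2.convexHull(np.round((proj(c,box(p,L,W,z0,z1))-[x0,y0]+.5)*S).astype(np.int32))
    def cost(q):
        p=[q[0],q[1],q[2]*10]
        D=cv2.fillPoly(np.zeros(M.shape,np.uint8),[hull(p)],1)>0
        return 1-(M&D).sum()/(M|D).sum()
    best=None
    for da in(-.15,0,.15):
        q0=np.array([p0[0],p0[1],(p0[2]+da)/10])
        r=minimize(cost,q0,method="Nelder-Mead",options=dict(initial_simplex=[q0,q0+[.01,0,0],q0+[0,.01,0],q0+[0,0,.015]],xatol=1e-5,fatol=1e-5))
        if best is None or r.fun<best.fun: best=r
    p=best.x*[1,1,10]; vis=cv2.resize(im[y0:y0+120,x0:x0+120],None,fx=4,fy=4,interpolation=cv2.INTER_NEAREST)
    cv2.polylines(vis,[hull(p)//2],True,(255,0,0),1)
    return p,1-best.fun,vis[80:400,110:370]
E
python3 - <<'E'
from fit import *
T={"packed":("ivory",[.458,.038,-.2],.11,.056,.004,.026),"sep":("brown",[.46,-.238,-.25],.12,.064,.03,.038),"loose":("ivory",[.652,-.22,.15],.11,.056,0,.022)}
rows=[]
for c in("top","scene"):
    im=camera(c); v=[]
    for n,a in T.items():
        p,s,i=fit(c,im,*a); v.append(i); print(c,n,p[:2].round(4),np.degrees(p[2]).round(1),round(s,3))
    rows.append(np.hstack(v))
cv2.imwrite("pics/fit0.png",cv2.resize(np.vstack(rows)[...,::-1],None,fx=.9,fy=.9))
E
```

```text
top packed [0.4551 0.0347] -9.6 0.971
top sep [ 0.4597 -0.2433] -15.7 0.981
top loose [ 0.6511 -0.2219] 13.3 0.976
scene packed [0.4513 0.0326] -7.2 0.92
scene sep [ 0.4571 -0.2477] -15.6 0.923
scene loose [ 0.6494 -0.2253] 13.0 0.971
```

View pics/fit0.png

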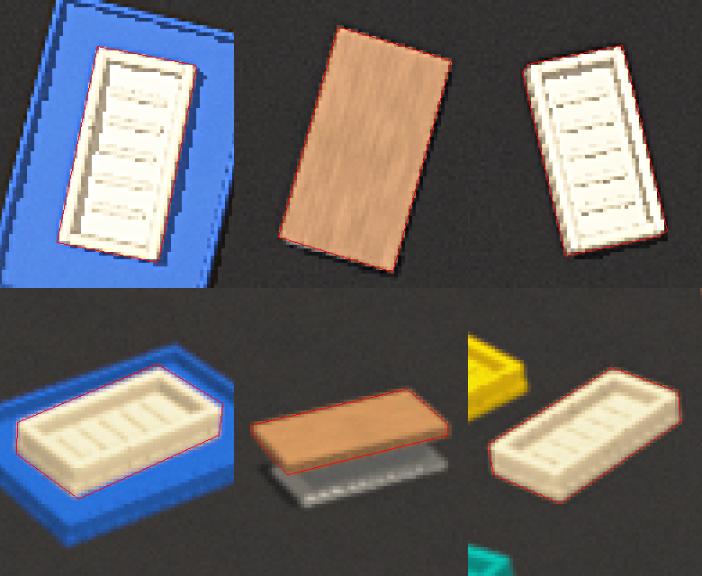

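The crops confirm the choices: the ivory dish on the bare counter, the board on its grey stand and the ivory dish in the tray all match their outlines. Now I move to the separator.

```bash
python3 -m jog '[{"grip":0,"travel":[3,-3.9,-0.5],"twist":0},{"grip":0,"travel":[3,-3.9,-0.5],"twist":0},{"grip":0,"travel":[3,-3.9,-0.5],"twist":0},{"grip":0,"travel":[3,-3.9,-0.5],"twist":0},{"grip":0,"travel":[3,-3.9,-0.5],"twist":0},{"grip":0,"travel":[3,-3.9,-0.5],"twist":0},{"grip":0,"travel":[3,-3.9,-0.5],"twist":0},{"grip":0,"travel":[3,-3.9,-0.5],"twist":0}]' 15
python3 -m jog '[{"grip":0,"travel":[0.7,-4.8,-0.6],"twist":0},{"grip":0,"travel":[0.7,-4.8,-0.6],"twist":0},{"grip":0,"travel":[0.7,-4.8,-0.6],"twist":0},{"grip":0,"travel":[0.7,-4.8,-0.6],"twist":0},{"grip":0,"travel":[0.7,-4.8,-0.6],"twist":0},{"grip":0,"travel":[0.7,-4.8,-0.6],"twist":0},{"grip":0,"travel":[0.7,-4.8,-0.6],"twist":0},{"grip":0,"travel":[0.7,-4.8,-0.6],"twist":0}]'
python3 -m jog '[{"grip":0,"travel":[0,-4.8,-0.6],"twist":0},{"grip":0,"travel":[0,-4.8,-0.6],"twist":0},{"grip":0,"travel":[0,-4.8,-0.6],"twist":0},{"grip":0,"travel":[0,0,0],"twist":0},{"grip":0,"travel":[0,0,0],"twist":0}]'
```

```text
time: 1.3
position: [0.4071, 0.289, 0.2047]
tool_rot: [0.134, 0.991, 0.0, 0.0]
ft_force: [0.5, 0.3, 0.4]
grip_width: 0.0869
time: 2.1
position: [0.4623, -0.0957, 0.1566]
tool_rot: [0.134, 0.991, -0.0, 0.001]
ft_force: [0.7, 0.9, -0.1]
grip_width: 0.0871
time: 2.6
position: [0.4617, -0.2387, 0.1383]
tool_rot: [0.135, 0.991, 0.0, -0.0]
ft_force: [0.2, 1.0, 0.7]
grip_width: 0.0873
```

```bash
python3 -m jog '[{"grip":0,"travel":[-0.25,-0.6,-2],"twist":0},{"grip":0,"travel":[0,0,-3],"twist":0},{"grip":0,"travel":[0,0,-2],"twist":0},{"grip":0,"travel":[0,0,-1.2],"twist":0},{"grip":0,"travel":[0,0,-0.8],"twist":0},{"grip":0,"travel":[0,0,0],"twist":0},{"grip":40,"travel":[0,0,0],"twist":0},{"grip":50,"travel":[0,0,0],"twist":0}]' 10
python3 -m jog '[{"grip":80,"travel":[0,0,0],"twist":0},{"grip":100,"travel":[0,0,0],"twist":0},{"grip":120,"travel":[0,0,0],"twist":0},{"grip":120,"travel":[0,0,0],"twist":0}]'
```

```text
time: 3.4
position: [0.46, -0.2437, 0.0494]
tool_rot: [0.134, 0.991, -0.0, 0.001]
ft_force: [0.2, 0.2, -0.3]
grip_width: 0.0779
time: 3.8
position: [0.4597, -0.2437, 0.0491]
tool_rot: [0.134, 0.991, -0.0, 0.0]
ft_force: [-0.5, 1.3, 6.5]
grip_width: 0.064
```

```bash
python3 -m jog '[{"grip":120,"travel":[0,0,1],"twist":0},{"grip":120,"travel":[0,0,2.5],"twist":0},{"grip":120,"travel":[0,2,1],"twist":0},{"grip":120,"travel":[-0.1,4,0],"twist":1},{"grip":120,"travel":[-0.1,4,0],"twist":1},{"grip":120,"travel":[-0.1,4,0],"twist":1},{"grip":120,"travel":[-0.1,4,0],"twist":1},{"grip":120,"travel":[-0.1,4,0],"twist":1}]' 15
python3 -m jog '[{"grip":120,"travel":[0,4,0],"twist":0.8},{"grip":120,"travel":[0,1.8,0],"twist":0},{"grip":120,"travel":[0,0,0],"twist":0},{"grip":120,"travel":[0,0,0],"twist":0}]'
python3 - <<'E'
from fit import *
for c in("top","scene"): cv2.imwrite(f"pics/{c}1.png",cv2.resize(camera(c)[180:400,180:480,::-1],None,fx=2,fy=2))
E
```

```text
time: 4.6
position: [0.4542, -0.0221, 0.0939]
tool_rot: [0.091, 0.996, -0.0, 0.0]
ft_force: [1.5, 0.5, 0.5]
grip_width: 0.0638
time: 5.0
position: [0.4546, 0.0346, 0.0938]
tool_rot: [0.083, 0.997, -0.0, 0.0]
ft_force: [0.3, -0.5, -0.2]
grip_width: 0.0635
```

View pics/scene1.png

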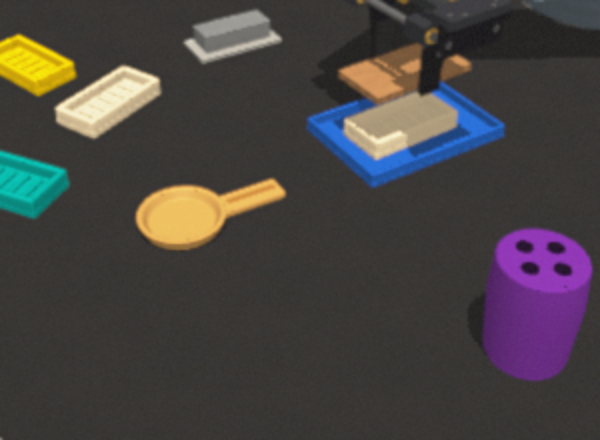

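The board hangs level over the packed dish (crop about (405,75), dish about (400,125)). I lower it.

```bash
python3 -m jog '[{"grip":120,"travel":[0,0,-1.5],"twist":0},{"grip":120,"travel":[0,0,-1.5],"twist":0},{"grip":120,"travel":[0,0,-1],"twist":0},{"grip":120,"travel":[0,0,-0.4],"twist":0},{"grip":120,"travel":[0,0,-0.2],"twist":0},{"grip":120,"travel":[0,0,-0.1],"twist":0},{"grip":120,"travel":[0,0,-0.1],"twist":0},{"grip":120,"travel":[0,0,0],"twist":0}]'
```

```text
time: 5.9
position: [0.4546, 0.0345, 0.0458]
tool_rot: [0.084, 0.996, -0.0, 0.0]
ft_force: [0.0, 0.3, 0.4]
grip_width: 0.0642
```

```bash
python3 -m jog '[{"grip":120,"travel":[0,0,-0.05],"twist":0},{"grip":120,"travel":[0,0,-0.05],"twist":0},{"grip":120,"travel":[0,0,0],"twist":0}]'
```

```text
time: 6.2
position: [0.4546, 0.0346, 0.0451]
tool_rot: [0.084, 0.997, -0.0, 0.0]
ft_force: [-0.3, 0.5, 4.9]
grip_width: 0.0639
```

```bash
python3 -m jog '[{"grip":40,"travel":[0,0,0],"twist":0},{"grip":20,"travel":[0,0,0],"twist":0},{"grip":0,"travel":[0,0,0],"twist":0},{"grip":0,"travel":[0,0,2],"twist":0},{"grip":0,"travel":[0,0,5],"twist":0},{"grip":0,"travel":[0,-4,3],"twist":0},{"grip":0,"travel":[1,-4.8,0],"twist":0},{"grip":0,"travel":[1,-4.8,0],"twist":3}]'
python3 -m jog '[{"grip":0,"travel":[3,-3.9,0],"twist":3},{"grip":0,"travel":[3,-3.9,0],"twist":3},{"grip":0,"travel":[3,-3.9,0],"twist":4},{"grip":0,"travel":[4.5,0,0],"twist":4},{"grip":0,"travel":[4,0,0],"twist":5},{"grip":0,"travel":[0,0,0],"twist":0},{"grip":0,"travel":[0,0,0],"twist":0}]'
python3 - <<'E'
from fit import *
T={"packed":("ivory",[.455,.035,-.15],.11,.056,.004,.026),"sep":("brown",[.455,.035,-.15],.12,.064,.026,.034)}
v=[]
for c in("top","scene"):
    im=camera(c)
    p,s,i=fit(c,im,*T["sep"]); v.append(i); print(c,p[:2].round(4),np.degrees(p[2]).round(1),round(s,3))
    uv=proj(c,[[.455,.035,.02]])[0].astype(int)
    v.append(cv2.resize(im[uv[1]-40:uv[1]+40,uv[0]-32:uv[0]+33],(260,320)))
cv2.imwrite("pics/fit1.png",np.hstack(v)[...,::-1][:, :,:])
E
```

```text
time: 7.0
position: [0.475, -0.1026, 0.146]
tool_rot: [0.056, 0.998, -0.001, 0.001]
ft_force: [1.4, 0.3, -0.3]
grip_width: 0.087
time: 7.7
position: [0.6491, -0.218, 0.1435]
tool_rot: [-0.108, 0.994, 0.001, -0.001]
ft_force: [-0.1, 0.6, -1.0]
grip_width: 0.0869Traceback (most recent call last):
  File "<stdin>", line 6, in <module>
  File "fit.py", line 20, in fit
    cs=max(cs,key=lambda q:cv2.contourArea(q)-30*abs(cv2.pointPolygonTest(q,(60,60),True)) if cv2.pointPolygonTest(q,(60,60),False)<0 else 1e5)
ValueError: max() iterable argument is empty
```

```bash
python3 - <<'E'
from fit import *
a=[camera(c)[:,:,::-1] for c in("top","scene")]
cv2.imwrite("pics/both2.png",np.hstack([a[0][220:460,60:400],a[1][150:390,240:580]]))
E
```

```text
(no output)
```

View pics/both2.png

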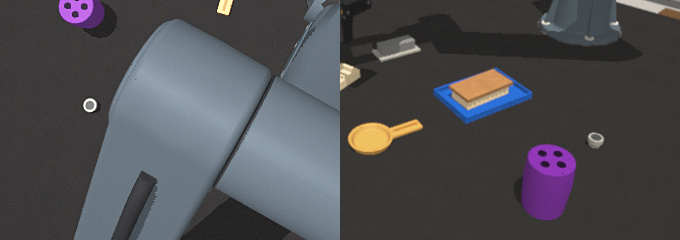

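The arm blocks the top view. In the scene view the board sits flat on the dish (right half, (482,85)). I swing away for a clear top view.

```bash
python3 -m jog '[{"grip":0,"travel":[-3,-3.9,0],"twist":0},{"grip":0,"travel":[-3,-3.9,0],"twist":0},{"grip":0,"travel":[-3,-3.9,0],"twist":0},{"grip":0,"travel":[-3,-3.9,0],"twist":0},{"grip":0,"travel":[-3,-3.9,0],"twist":0},{"grip":0,"travel":[-3,-3.9,0],"twist":0},{"grip":0,"travel":[0,0,0],"twist":0},{"grip":0,"travel":[0,0,0],"twist":0}]'
python3 - <<'E'
from fit import *
v=[]
for c in("top","scene"):
    im=camera(c); cv2.imwrite(f"pics/{c}3.png",im[:,:,::-1])
    try:
        p,s,i=fit(c,im,"brown",[.455,.035,-.15],.12,.064,.026,.034); v.append(i); print(c,p[:2].round(4),np.degrees(p[2]).round(1),round(s,3))
    except Exception as e: print(c,e)
o=cv2.imread("pics/scene0.png")[:,:,::-1]; v.append(fit("scene",o,"ivory",[.455,.035,-.15],.11,.056,.004,.026)[2])
cv2.imwrite("pics/fit3.png",np.hstack(v)[...,::-1])
E
```

```text
time: 8.65
position: [0.4675, -0.453, 0.1447]
tool_rot: [-0.106, 0.994, 0.001, -0.0]
ft_force: [0.5, 0.7, -1.1]
grip_width: 0.0871
top [0.4543 0.0345] -9.7 0.969
scene [0.4529 0.0341] -9.0 0.96
```

View pics/fit3.png

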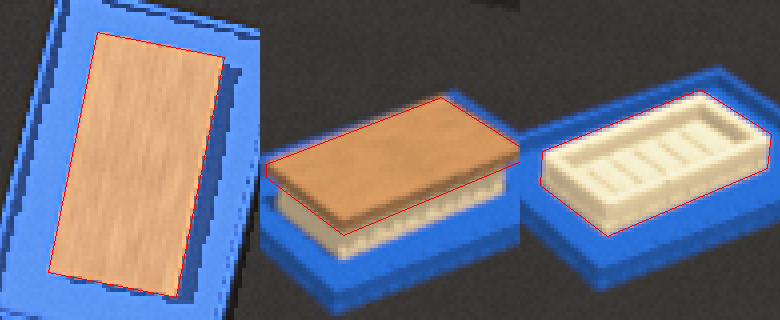

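The separator reads (0.4543, 0.0345, −9.7°) against the packed dish's (0.4551, 0.0347, −9.6°), so it is within 1 mm and no mend is needed. Next is the loose dish, with the jaws part-closed to clear the yellow one.

```bash
python3 -m jog '[{"grip":44,"travel":[3,3.8,-0.5],"twist":1.1},{"grip":44,"travel":[3,3.8,-0.5],"twist":0},{"grip":44,"travel":[3,3.8,-0.5],"twist":0},{"grip":44,"travel":[3,3.8,-0.5],"twist":0},{"grip":44,"travel":[3,3.8,-0.5],"twist":0},{"grip":44,"travel":[3.3,4,-0.5],"twist":0},{"grip":44,"travel":[0,0,-2],"twist":0},{"grip":44,"travel":[0,0,0],"twist":0}]' 15
python3 -m jog '[{"grip":44,"travel":[0,0,0],"twist":0},{"grip":44,"travel":[0,0,0],"twist":0}]'
```

```text
time: 9.55
position: [0.6504, -0.2188, 0.0922]
tool_rot: [-0.121, 0.993, 0.002, -0.003]
ft_force: [-0.7, 0.8, -0.6]
grip_width: 0.0722
time: 9.75
position: [0.6511, -0.2244, 0.0956]
tool_rot: [-0.117, 0.993, -0.0, 0.0]
ft_force: [-0.3, 0.4, -0.6]
grip_width: 0.072
```

```bash
python3 -m jog '[{"grip":44,"travel":[0,0.2,-2.5],"twist":0},{"grip":44,"travel":[0,0,-2],"twist":0},{"grip":44,"travel":[0,0,-1.2],"twist":0},{"grip":44,"travel":[0,0,-0.8],"twist":0},{"grip":44,"travel":[0,0,-0.4],"twist":0},{"grip":44,"travel":[0,0,0],"twist":0},{"grip":44,"travel":[0,0,0],"twist":0}]'
```

```text
time: 10.45
position: [0.6516, -0.2225, 0.0265]
tool_rot: [-0.117, 0.993, -0.0, 0.001]
ft_force: [0.1, -0.7, -0.4]
grip_width: 0.0718
```

```bash
python3 -m jog '[{"grip":70,"travel":[0,0,0],"twist":0},{"grip":100,"travel":[0,0,0],"twist":0},{"grip":140,"travel":[0,0,0],"twist":0},{"grip":140,"travel":[0,0,0],"twist":0},{"grip":140,"travel":[0,0,0],"twist":0}]' 25
python3 -m jog '[{"grip":140,"travel":[0,0,1],"twist":0},{"grip":140,"travel":[0,0,2],"twist":0},{"grip":140,"travel":[0,0,3],"twist":0},{"grip":140,"travel":[0,0,3],"twist":0},{"grip":140,"travel":[0,0,0],"twist":0},{"grip":140,"travel":[0,0,0],"twist":0}]'
```

```text
time: 10.95
position: [0.6514, -0.2222, 0.0262]
tool_rot: [-0.118, 0.993, -0.0, 0.0]
ft_force: [-0.1, 0.4, 2.5]
grip_width: 0.0558
time: 11.55
position: [0.651, -0.222, 0.1161]
tool_rot: [-0.118, 0.993, -0.0, 0.0]
ft_force: [-0.3, 0.1, -2.2]
grip_width: 0.0557
```

```bash
python3 -m jog '[{"grip":140,"travel":[-1.4,1.8,0],"twist":-2},{"grip":140,"travel":[-2.6,3.4,0],"twist":-3},{"grip":140,"travel":[-2.6,3.4,0],"twist":-3},{"grip":140,"travel":[-2.6,3.4,0],"twist":-3},{"grip":140,"travel":[-2.6,3.4,0],"twist":-3},{"grip":140,"travel":[-2.6,3.4,0],"twist":-3},{"grip":140,"travel":[-2.6,3.4,0],"twist":-3},{"grip":140,"travel":[-2.6,3.4,0],"twist":-3}]'
python3 -m jog '[{"grip":140,"travel":[0,0.1,-1.5],"twist":-0.2},{"grip":140,"travel":[0,0,-1.5],"twist":0},{"grip":140,"travel":[0,0,0],"twist":0},{"grip":140,"travel":[0,0,0],"twist":0},{"grip":140,"travel":[0,0,0],"twist":0}]'
```

```text
time: 12.35
position: [0.4525, 0.0352, 0.1144]
tool_rot: [0.084, 0.996, 0.0, -0.002]
ft_force: [1.1, 0.4, -1.2]
grip_width: 0.0556
time: 12.85
position: [0.4551, 0.0347, 0.0857]
tool_rot: [0.085, 0.996, 0.0, -0.0]
ft_force: [-0.2, -0.7, -1.5]
grip_width: 0.056
```

```bash
python3 -m jog '[{"grip":140,"travel":[0,0,-1.2],"twist":0},{"grip":140,"travel":[0,0,-0.7],"twist":0},{"grip":140,"travel":[0,0,-0.3],"twist":0},{"grip":140,"travel":[0,0,-0.15],"twist":0},{"grip":140,"travel":[0,0,-0.1],"twist":0},{"grip":140,"travel":[0,0,0],"twist":0},{"grip":140,"travel":[0,0,0],"twist":0}]'
```

```text
time: 13.55
position: [0.4552, 0.0349, 0.0614]
tool_rot: [0.085, 0.996, -0.0, 0.0]
ft_force: [0.1, -0.5, -2.5]
grip_width: 0.0555
```

```bash
python3 -m jog '[{"grip":140,"travel":[0,0,-0.05],"twist":0},{"grip":140,"travel":[0,0,-0.05],"twist":0},{"grip":140,"travel":[0,0,0],"twist":0}]'
```

```text
time: 13.85
position: [0.4551, 0.0349, 0.0603]
tool_rot: [0.085, 0.996, -0.0, 0.0]
ft_force: [-0.0, 0.6, -2.1]
grip_width: 0.056
```

```bash
python3 -m jog '[{"grip":140,"travel":[0,0,-0.04],"twist":0},{"grip":140,"travel":[0,0,0],"twist":0},{"grip":140,"travel":[0,0,0],"twist":0}]'
```

```text
time: 14.15
position: [0.4551, 0.0349, 0.0602]
tool_rot: [0.084, 0.996, -0.0, 0.0]
ft_force: [-0.5, -0.4, 3.7]
grip_width: 0.0556
```

Contact: the force went from −2 N to +3.7 N. I release, lift and clear the view.

```bash
python3 -m jog '[{"grip":100,"travel":[0,0,0],"twist":0},{"grip":60,"travel":[0,0,0],"twist":0},{"grip":44,"travel":[0,0,0],"twist":0},{"grip":44,"travel":[0,0,0],"twist":0},{"grip":44,"travel":[0,0,2],"twist":0},{"grip":44,"travel":[0,0,4],"twist":0},{"grip":44,"travel":[0,0,4],"twist":0},{"grip":44,"travel":[0,-4.5,0],"twist":0}]'
python3 -m jog '[{"grip":0,"travel":[0,-4.8,0],"twist":0},{"grip":0,"travel":[0,-4.8,0],"twist":0},{"grip":0,"travel":[0,-4.8,0],"twist":0},{"grip":0,"travel":[0,-4.8,0],"twist":0},{"grip":0,"travel":[0,-4.8,0],"twist":0},{"grip":0,"travel":[0,-4.8,0],"twist":0},{"grip":0,"travel":[0,-4.8,0],"twist":0},{"grip":0,"travel":[0,-4.8,0],"twist":0}]'
python3 -m jog '[{"grip":0,"travel":[0,-4,0],"twist":0},{"grip":0,"travel":[0,0,0],"twist":0},{"grip":0,"travel":[0,0,0],"twist":0},{"grip":0,"travel":[0,0,0],"twist":0}]'
python3 - <<'E'
from fit import *
v=[]
for c in("top","scene"):
    im=camera(c)
    p,s,i=fit(c,im,"ivory",[.455,.035,-.15],.11,.056,.034,.056); v.append(i); print(c,p[:2].round(4),np.degrees(p[2]).round(1),round(s,3))
    uv=proj(c,[[.455,.035,.02]])[0].astype(int)
    v.append(cv2.resize(im[uv[1]-60:uv[1]+60,uv[0]-50:uv[0]+50],(267,320)))
cv2.imwrite("pics/fit4.png",cv2.resize(np.hstack(v)[...,::-1],(790,240)))
E
```

```text
time: 14.95
position: [0.4574, -0.0075, 0.1638]
tool_rot: [0.081, 0.997, -0.0, 0.004]
ft_force: [1.9, -1.1, -0.4]
grip_width: 0.072
time: 15.75
position: [0.4546, -0.3959, 0.1595]
tool_rot: [0.085, 0.996, 0.0, -0.0]
ft_force: [0.8, -0.5, -0.2]
grip_width: 0.0866
time: 16.15
position: [0.4546, -0.4323, 0.1591]
tool_rot: [0.084, 0.996, 0.001, -0.001]
ft_force: [-0.6, 0.7, 0.2]
grip_width: 0.0868
top [0.4546 0.0347] -10.1 0.973
scene [0.4504 0.0317] -10.0 0.975
```

View pics/fit4.png

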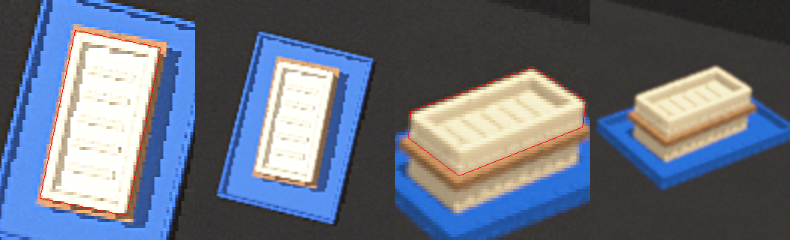

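The stack is level and aligned: the loose dish reads (0.4546, 0.0347, −10.1°) against the packed dish's (0.4551, 0.0347, −9.6°). The gripper is open and clear of everything, so I hand in.

```bash
python3 -c "from rig import *; print(hand_in())"
```

```text
the job is handed in; nothing more can be done
None
```

The job is done and handed in at about 16 s. The separator is on the packed dish and the loose ivory dish stands upright on it. I lowered both until the wrist felt contact (about 4–5 N) before letting go.

- **Alignment:** in the top camera, the separator and the upper dish are both within about 1 mm and 0.5° of the position and direction measured for the packed dish at the start. The last picture shows a level stack with the board between the two dishes and the gripper open, well away from everything.
- **Disagreement between cameras:** the scene camera put the upper dish 3–4 mm away from the top camera's position. It was off by a similar amount for the packed dish before anything moved, so I took it as calibration error. Its first angle for the packed dish was also 2.4° off, from a poorer outline fit, and I went by the top camera.
- **Not measured:** I did not measure the packed dish again once the board covered it. In the last pictures it is still under the stack in the tray.

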